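# Close the fuel tank: fit the sender cover and lock its ring

## Task

Close the small grey fuel tank: from the two covers in the parts tray take the one whose outline matches the recess in the tank's mouth, lay it fully home in the recess, and turn the captive lock ring clockwise so that its pointer is at the locked mark (the bar) and the ring holds the cover down. The ring was left part-way shut, so back it off towards the open mark (the pip) first or the cover will not go in; do not knock over the oil can or the spray can.

Things in the scene. Friction and masses are not known exactly. Their poses are not given: they have to be found in the camera images.
- fuel_tank: small flat grey steel fuel tank, 190 (x) x 220 (y) x 55 mm, fixed, with a 7 mm seam flange at half height; origin: centre of its underside, z up. On top: the round mouth (seat) with its lock ring, and a black filler cap 45 mm across at x +56, y +75 mm, 84 mm above the bench. It may stand on either side of the vice.
- seat (a point): centre of the seat in the tank's mouth, 63 mm above the bench, axes as the tank's: the floor of a recess 6 mm deep with the cover's outline plus 2.5 mm all round: 77 mm diameter, three notches out to 47.5 mm radius, a wide one (51 degrees) towards -x, narrow ones (35 degrees) at +60 and -60 degrees from +x. A cover that is home has its underside here.
- seat_key (a point): point in the middle of the wide notch, 42 mm from the seat's centre towards the tank's -x, level with the seat
- lock_ring (a joint): angle of the aluminium lock ring about the vertical through seat: 0 = open, growing clockwise (from above) to 1.047 rad (60 degrees) = locked, end stops at both. Outer diameter 129 mm, bore 96, top 75.5 mm above the bench. Three 32-degree tabs reach in to 38.5 mm radius under the lugs; the cover's ears pass between them below about 0.35 rad. Stiff (0.2 N m), stays where left.
- lug_1 (a point): top centre of the ring's first upstanding lug, the one with a pointed index on the ring's outside. Each lug is 10 mm thick along the ring, 15 mm radially (48 to 63 mm from the axis), 18 mm tall, its top 93.5 mm above the bench; they stand 120 degrees apart. This one is at 240 degrees from the tank's +x (counter-clockwise) when open, 180 when locked.
- lug_2 (a point): top centre of the second lug (at 120 degrees when open, 60 when locked), otherwise as lug_1
- lug_3 (a point): top centre of the third lug (at 0 degrees when open, -60 when locked), otherwise as lug_1
- mark_locked (a point): locked mark: raised bar, 10 x 4 mm, on the mouth's steel flange (160 mm across, 58 mm above the bench), 74 mm from the axis towards the tank's -x
- mark_open (a point): open mark: round pip, 6 mm across, on the same flange, 74 mm from the axis, at 240 degrees
- cover: matching cover: steel plate 6 mm thick, 72 mm diameter, THREE ears out to 45 mm radius: a wide one (44 degrees) towards its -x, narrow ones (28) at +60 and -60 degrees. Origin: centre of underside. Black square turret, 26 x 26 mm along x and y, top 42 mm above the underside: grip its upper part, either way, to keep the fingers above the ring. Brass stub, 24 mm high, at x -21.5, y +21.5 mm.
- cover_key (a point): point in the middle of the wide ear, 42 mm from the cover's origin towards its -x, level with its underside
- other_cover: a larger cover from another tank: 86 mm diameter with FOUR equal ears out to 52 mm radius, else built like the first; it does not fit
- parts_tray: shallow grey sheet-metal tray, fixed, 170 (x) x 280 (y) mm, floor 3 mm and rim 21 mm above the bench; origin: centre of its underside. The two covers lie side by side in it, either one on either side, two loose bolts between them. It stands on the other side of the vice from the tank.
- oil_can: pump oiler, loose, standing behind the tank: round body 68 mm across and 83 mm tall, thin spout up to 192 mm; origin: centre of its underside
- spray_can: spray can, loose, 53 mm across, 191 mm tall, standing behind the tray; origin: centre of its underside
- vice_top (a point): centre of the top of the bench vice that stands between tank and tray, 172 mm above the bench, axes as the world's; the vice fills the space below it: 62 mm to either side (y), 100 mm towards the robot, 150 mm away from it
There are look-alikes about, which are no part of the job. Leave any green look-alike of the cover alone.

How it is judged (in metres and radians):
On the way, in this order (a step that is already met when the one before it is completed fails the run):
1. the lock ring is backed off far enough for the ears to pass its tabs (value of joint lock_ring below 0.4 rad), for 0.2 s.
2. the matching cover lies home in the recess while the ring is still open (distance between cover and seat below 0.005 m and distance between cover_key and seat_key below 0.007 m and value of joint lock_ring below 0.5 rad), for 0.2 s.
3. the ring is turned to its locked mark over the cover (value of joint lock_ring above 0.96 rad), for 0.2 s.
At the end, for the whole second after the job is handed in: The three-eared cover lies at rest in the recess (within 4.5 mm of its centre, at most 2.5 mm above the seat, tilt under 0.05 rad, wide ear within 7 mm of the wide notch), the lock ring is at rest within 5 degrees of its locked mark (above 0.96 rad), and both cans stand upright (value of joint lock_ring above 0.96 rad and horizontal distance between cover and seat below 0.0045 m and z of cover in the frame of seat below 0.0025 m and distance between cover_key and seat_key below 0.007 m and angle between cover's own z axis and vertical below 0.05 rad and linear speed of cover below 0.01 m/s and velocity of joint lock_ring below 0.05 rad/s and angle between each of oil_can, spray_can's own z axis and vertical below 0.3 rad); the robot touches nothing.
It fails at once if the oil can or the spray can is knocked over (angle between any of oil_can, spray_can's own z axis and vertical above 0.7 rad).
It also fails if it takes over 72 s, if anything falls off the work surface, if the arm or the gripper's body presses on something with over 40 N, if the wrist force passes 120 N, or if a joint passes its speed limit or range.

## Robot

A 6-joint arm with a two-finger parallel gripper is mounted at the origin on a cart in front of the work surface, level with it; the furniture and walls round the work are solid. World frame = base frame: x ahead of the robot, y to its left, z up, the work surface at z = 0. Lengths are in mm, angles in rad, forces in N, time in s.
With the tool pointing down it reaches from about 350 to 975 mm from the base axis. Payload 7.1 kg.
Tool frame: the origin (TCP) lies midway between the tips of the shut fingers; the grasp point (between the pads) lies 19 mm behind it; z points along the fingers, y is the line along which they close (so a half turn about z gives the same grasp; the last joint's range is limited). The gripper opens to 88 mm and grips with 3 to 60 N. Pads are 20 mm wide; open, the fingers measure 115 mm over their backs; the gripper's body (75 mm by 178 mm) begins 61 mm behind the grasp point.
Start: joints at [-1.339, 0.423, 1.63, -0, 1.089, -0.019], TCP at [155.131, -605.425, 222.675] pointing down, gripper open.
Joint ranges: [-3, 3], [-0.9, 2.11], [0.09, 2.58], [-1.31, 4.45], [0.11, 2.69], [-2.54, 2.54]. Speed limits (rad/s): [2.39, 2.39, 3.01, 3.14, 3.14, 3.14].

## Interface

Orientations are given as a rotation vector (axis times angle).
In Python, from workcell import ctrl gives the robot as it stands. The module is installed in compiled form; this text tells all that it offers.
- The arm moves only by the tool apply_moves, never from a script. Its argument "targets" is a list of rows, each a list of 3 entries, a list of its own where there are three numbers: the opening, from -1 (shut) to 1 (fully open), then the shift along the tool's x, y, z normalised to -1 to 1, where 1 is 5 cm, then the turn, a rotation vector about the tool's x, y, z normalised to -1 to 1, where 1 is 90 degrees. In form: [[jaw, [x, y, z], [wx, wy, wz]], ...]. A call has 1 to 8 rows; each row shifts and turns the commanded pose from where the row before left it, along the tool's axes as they then stand; what a row does not reach is not made up. A row lasts 1/8 s, in which the tool goes at most 62.5 mm and 10.7 degrees, less where a joint would pass 70% of its speed; a pose out of reach is approached as far as the arm can. A call with a number of a shift or a turn outside -1 to 1 is refused whole. A call with a gripper value outside its range is refused whole. The fingers move at their own pace and stop on an object; the grip force is fixed at half the most. Time passes only in rows, so rows that do not move let the fingers close. It gives the time, the measured TCP pose, the force, the opening and the grip force at its end, in the units of the state.
- ctrl.get_obs(): the state, without advancing time (a new reading comes with each control period).
- ctrl.get_image(name): name is "side" or "top" or "wrist"; returns a dict with "pixels" (480x640x3 uint8, blue, green, red), "camera_matrix" (3x3 intrinsics, pixels), "view" (4x4, takes a point from world to camera coordinates); the wrist camera has in their place "hand_eye" (4x4, takes a point from camera to tool coordinates, whose origin is the TCP and whose axes are the flange's). Camera axes: x right, y down, z forward; pixel columns grow to the right and rows downward; lengths in mm; the calibration is good to about 2 mm. The wrist camera is an equidistant fisheye: a pixel r from the principal point sees the ray r / f radians off the axis. A picture is of the moment at which its call begins: read the wrist's pose just before it. There is no depth.
- ctrl.close_job(): hands the job in; it is judged then, once.
Trained networks look in the newest picture that a camera, given by its name, has taken for a name from the list of things; names that differ only in an ending like _2 or _b are one class to them, and where a whole thing is asked for, a point or a joint stands for the part that bears it (a point fixed in the world has none). Each returns a list of dicts, best first, with "score" (0 to 1); they miss things now and then, are a little off and sometimes report something else, mostly with a low value. They report only what shows in the picture. A call takes as long as a camera call. They do not tell look-alikes from the thing itself.
- ctrl.masks_of(label, camera): "region" (480x640 bool, what is visible of it) and "bbox" ([left, top, right, bottom] in pixels, round what is visible of it).
- ctrl.pinpoint(label, camera): "xy" ([column, row] in pixels: a listed point, or the origin of a listed thing).
The state is a dict: "t": time; "qpos": joint angles; "qvel": joint speeds; "joint_torque": joint torques, N m; "ee_pos": TCP position; "orientation": TCP orientation; "ft_force": force on the tool from outside, world axes, zero at the start; "moment": the same for the moment, N m; "width": finger opening in mm; "grasp_force": force on a finger pad.
Only numpy, scipy, OpenCV 4.12 (cv2) and the standard library are available. Lean on these libraries where they do the work, as an engineer would, in place of code of your own. Each camera call takes 0.05 s, during which the arm holds its last target. There are 200 camera calls.

## Working session

There is one attempt and no reset: what is moved stays moved. The work goes in short steps, Python scripts to look and compute and a tool call to move; the robot and the scene stay as the last step left them, time stands still between calls to the robot, and variables do not carry over. Pictures are saved under pics/ and viewed, at most 10 in all, crops included, and the job is handed in when it is done.

Besides the shell and the picture viewer there is one more tool, called after "Call:" as name(argument=value, ...), one argument or row to a line, values as JSON. apply_moves: Moves the arm, as the interface text tells. Scaled input: -1 to 1 covers 5 cm each way for a shift and 90 degrees each way for a turn. Its arguments: {"type":"object","properties":{"targets":{"type":"array"}},"required":["targets"]}

```bash
mkdir -p pics; cat > h.py <<'E'
import numpy as np, cv2
from scipy.spatial.transform import Rotation as R
from workcell import ctrl
def ray(im,p):
    K=np.array(im["camera_matrix"]);V=np.array(im["view"])
    d=V[:3,:3].T@np.linalg.inv(K)@np.array([p[0],p[1],1.]);o=-V[:3,:3].T@V[:3,3];return o,d
def at(im,p,z):
    o,d=ray(im,p);return o+d*(z-o[2])/d[2]
def proj(im,P):
    c=np.array(im["view"])@np.r_[P,1.];c=np.array(im["camera_matrix"])@c[:3];return c[:2]/c[2]
E
python3 - <<'E'
from h import *
np.set_printoptions(precision=1,suppress=True)
o=ctrl.get_obs();print(o)
Z=dict(fuel_tank=0,seat=63,seat_key=63,lug_1=93.5,lug_2=93.5,lug_3=93.5,mark_locked=58,mark_open=58,cover=3,cover_key=3,other_cover=3,parts_tray=0,oil_can=0,spray_can=0,vice_top=172)
for c in("top","side"):
    im=ctrl.get_image(c);cv2.imwrite(f"pics/{c}0.png",im["pixels"])
    print(c,"cam at",ray(im,(0,0))[0])
    for n,z in Z.items():
        for d in ctrl.pinpoint(n,c)[:3]: print(n,np.array(d["xy"]),round(d["score"],2),at(im,d["xy"],z))
E
```

```text
{'t': 0.0, 'qpos': array([-1.3,  0.4,  1.6,  0. ,  1.1, -0. ]), 'qvel': array([-0.,  0.,  0., -0., -0.,  0.]), 'joint_torque': array([  0. , -54.5, -27.4,   0.1,   0. ,  -0. ]), 'ee_pos': array([ 155. , -604.9,  221.9]), 'orientation': array([-3.1, -0.4,  0. ]), 'ft_force': array([ 0.5, -1.1, -0.6]), 'moment': array([-0.,  0.,  0.]), 'grasp_force': 0.0, 'width': 87.81992449935082}
top cam at [-469.9  442.6 1527.5]
side cam at [ 616.5 1130.4  684. ]
fuel_tank [320.4 230.9] 0.57 [ 532.8 -233.6    0. ]
seat [323.1 213.2] 0.92 [ 524.2 -224.9   63. ]
seat_key [341.3 206.7] 0.34 [ 465.1 -266.5   63. ]
lug_1 [305.9 196.7] 0.78 [ 572.  -285.    93.5]
lug_1 [319.9 208.7] 0.77 [ 535.6 -190.6   93.5]
lug_1 [332.7 203.4] 0.65 [ 495.2 -224.7   93.5]
lug_2 [305.9 196.7] 0.78 [ 572.  -285.    93.5]
lug_2 [319.9 208.7] 0.77 [ 535.6 -190.6   93.5]
lug_2 [332.7 203.4] 0.65 [ 495.2 -224.7   93.5]
lug_3 [305.9 196.7] 0.78 [ 572.  -285.    93.5]
lug_3 [319.9 208.7] 0.77 [ 535.6 -190.6   93.5]
lug_3 [332.7 203.4] 0.65 [ 495.2 -224.7   93.5]
mark_locked [341.8 207.2] 0.57 [ 462.8 -273.8   58. ]
mark_open [324.7 203.6] 0.82 [ 513.  -307.4   58. ]
cover [361.8 372.8] 0.81 [496.1 396.3   3. ]
cover [262.6 378.3] 0.66 [688.7 394.8   3. ]
cover_key [243.7 389.6] 0.86 [723.3 421.8   3. ]
cover_key [384. 372.] 0.77 [452.8 397.8   3. ]
other_cover [362.3 331.8] 0.83 [476.9 270.1   3. ]
parts_tray [362.6 353.2] 0.64 [485.7 336.    0. ]
oil_can [264.8 235.9] 0.61 [ 702.  -217.7   -0. ]
spray_can [297.3 342.9] 0.58 [618.8 291.2   0. ]
vice_top [366.1 230.7] 0.69 [449.9 119.4 172. ]
```

View pics/top0.png

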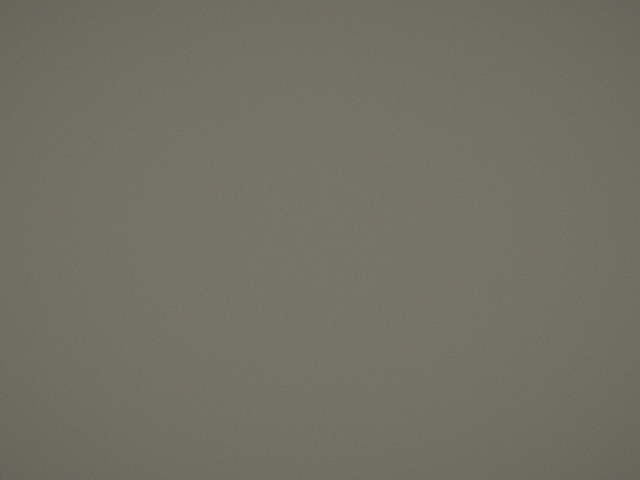

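View pics/side0.png

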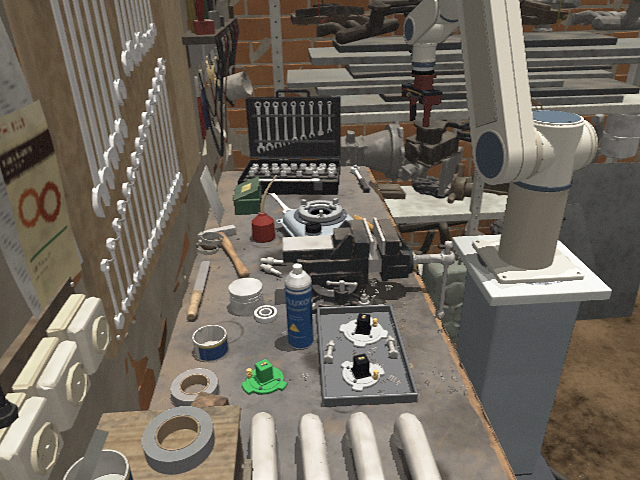

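The top camera sees only a blank surface (all of the printed detections came from the side camera). The side view shows the tray with two covers at (362,330) and (361,372), the green look-alike at (263,378), and the tank with its ring at (323,212). I'll view the tank with the wrist camera.

```bash
cat >> h.py <<'E'
def down(a):
    a=np.radians(a);c,s=np.cos(a),np.sin(a);return np.array([[c,s,0],[s,-c,0],[0,0,-1.]])
def cur():
    o=ctrl.get_obs();return np.array(o["ee_pos"]),R.from_rotvec(o["orientation"]).as_matrix()
def yaw(M): return np.degrees(np.arctan2(M[1,0],M[0,0]))
def plan(p,a,start=None,n=None):
    """normalised rows from start (default now) to position p, tool down with tool x at a degrees"""
    P,M=start or cur(); p=np.array(p,float)
    w=R.from_matrix(M.T@down(a)).as_rotvec()
    n=n or int(max(np.ceil(np.linalg.norm(p-P)/45),np.ceil(np.degrees(np.linalg.norm(w))/9),1))
    for i in range(n):
        Mi=M@R.from_rotvec(w*i/n).as_matrix()
        print(np.round(Mi.T@(p-P)/n/50,3).tolist(),np.round(w/n/(np.pi/2),3).tolist())
    return p,down(a)
def wray(im,pose,p):
    K=np.array(im["camera_matrix"]);H=np.array(im["hand_eye"])
    u=(p[0]-K[0,2])/K[0,0];v=(p[1]-K[1,2])/K[1,1];th=np.hypot(u,v)
    d=np.array([u/th*np.sin(th),v/th*np.sin(th),np.cos(th)]) if th>1e-9 else np.array([0,0,1.])
    P,M=pose;return P+M@H[:3,3],M@H[:3,:3]@d
def wat(im,pose,p,z):
    o,d=wray(im,pose,p);return o+d*(z-o[2])/d[2]
def wproj(im,pose,X):
    K=np.array(im["camera_matrix"]);H=np.array(im["hand_eye"]);P,M=pose
    c=H[:3,:3].T@(M.T@(np.array(X)-P)-H[:3,3]);th=np.arctan2(np.hypot(c[0],c[1]),c[2]);r=np.hypot(c[0],c[1])
    return np.array([K[0,2]+K[0,0]*th*c[0]/r,K[1,2]+K[1,1]*th*c[1]/r])
E
python3 - <<'E'
from h import *
P,M=cur();print(yaw(M));im=ctrl.get_image("wrist");print(np.round(im["hand_eye"],3),im["camera_matrix"])
plan((470,-260,300),yaw(M))
E
```

```text
14.369940522625935
[[ 0.00000e+00 -9.67000e-01 -2.53000e-01  6.90240e+01]
 [ 1.00000e+00  0.00000e+00 -1.00000e-03 -6.40000e-01]
 [ 1.00000e-03 -2.53000e-01  9.67000e-01 -1.62977e+02]
 [ 0.00000e+00  0.00000e+00  0.00000e+00  1.00000e+00]] [[371.64829954   0.         319.18620273]
 [  0.         371.64829954 237.14076642]
 [  0.           0.           1.        ]]
[0.71, -0.466, -0.141] [0.0, -0.0, -0.0]
[0.71, -0.466, -0.141] [0.0, -0.0, -0.0]
[0.71, -0.466, -0.141] [0.0, -0.0, -0.0]
[0.71, -0.466, -0.141] [0.0, -0.0, -0.0]
[0.71, -0.466, -0.141] [0.0, -0.0, -0.0]
[0.71, -0.466, -0.141] [0.0, -0.0, -0.0]
[0.71, -0.466, -0.141] [0.0, -0.0, -0.0]
[0.71, -0.466, -0.141] [0.0, -0.0, -0.0]
[0.71, -0.466, -0.141] [0.0, -0.0, -0.0]
[0.71, -0.466, -0.141] [0.0, -0.0, -0.0]
[0.71, -0.466, -0.141] [0.0, -0.0, -0.0]
```

Call:
apply_moves(
  targets=[
    [1,[0.71,-0.466,-0.2],[0,0,0]],
    [1,[0.71,-0.466,-0.2],[0,0,0]],
    [1,[0.71,-0.466,-0.2],[0,0,0]],
    [1,[0.71,-0.466,-0.14],[0,0,0]],
    [1,[0.71,-0.466,-0.14],[0,0,0]],
    [1,[0.71,-0.466,-0.14],[0,0,0]],
    [1,[0.71,-0.466,-0.14],[0,0,0]],
    [1,[0.71,-0.466,-0.14],[0,0,0]],
  ],
)

```text
t: 2.65
ee_pos: [384.8, -353.3, 288.1]
orientation: [3.117, 0.393, 0.0]
ft_force: [1.0, -1.2, 0.2]
width: 87.9
grasp_force: 0.0
```

Call:
apply_moves(
  targets=[
    [1,[0.71,-0.466,-0.14],[0,0,0]],
    [1,[0.71,-0.466,-0.1],[0,0,0]],
    [1,[0.71,-0.466,-0.1],[0,0,0]],
    [1,[0,0,0],[0,0,0]],
    [1,[0,0,0],[0,0,0]],
  ],
)

```text
t: 3.28
ee_pos: [469.5, -260.4, 304.5]
orientation: [3.117, 0.394, -0.001]
ft_force: [1.0, -0.5, -0.2]
width: 87.9
grasp_force: 0.0
```

```bash
cat > look.py <<'E'
from h import *
import sys
np.set_printoptions(precision=1,suppress=True)
Z=dict(seat=63,seat_key=63,lug_1=93.5,mark_locked=58,mark_open=58,fuel_tank=0,cover=3,cover_key=3,other_cover=3)
def look(name,names):
    pose=cur();im=ctrl.get_image("wrist");cv2.imwrite(f"pics/{name}.png",im["pixels"]);print(pose[0],yaw(pose[1]))
    for n in names:
        for d in ctrl.pinpoint(n,"wrist")[:4]: print(n,np.array(d["xy"]),round(d["score"],2),wat(im,pose,d["xy"],Z[n]))
    return im,pose
if __name__=="__main__": look(sys.argv[1],sys.argv[2:])
E
python3 look.py w1 seat seat_key lug_1 mark_locked mark_open fuel_tank
```

```text
[ 469.5 -260.4  304.5] 14.401518504114605
seat [310.6 137.2] 0.8 [ 538.9 -232.1   63. ]
seat_key [314.4 179.5] 0.68 [ 495.1 -247.4   63. ]
lug_1 [349.2 104.8] 0.84 [ 580.1 -261.8   93.5]
lug_1 [326.  192.3] 0.83 [ 488.5 -261.7   93.5]
mark_locked [318.3 210.9] 0.74 [ 461.4 -260.5   58. ]
mark_open [375.4 169.6] 0.79 [ 522.6 -310.    58. ]
fuel_tank [288.4 136.8] 0.71 [ 533.1 -203.4    0. ]
```

View pics/w1.png

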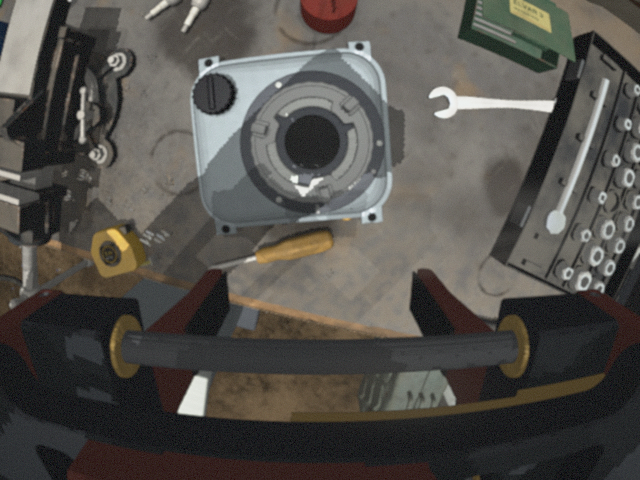

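The wrist picture shows the tank with its long axes at yaw ≈ 19°. The mouth is at about (312,140), the filler cap at (213,92) and the ring pointer near (318,182), close to locked. I'll look again from closer in.

```bash
python3 -c "
from h import *
plan((500,-246,170),19,n=4)"
```

```text
[0.167, -0.034, 0.673] [-0.0, 0.0, -0.013]
[0.167, -0.03, 0.673] [-0.0, 0.0, -0.013]
[0.168, -0.027, 0.673] [-0.0, 0.0, -0.013]
[0.168, -0.023, 0.673] [-0.0, 0.0, -0.013]
```

Call:
apply_moves(
  targets=[
    [1,[0.167,-0.034,0.673],[0,0,-0.013]],
    [1,[0.167,-0.03,0.673],[0,0,-0.013]],
    [1,[0.168,-0.027,0.673],[0,0,-0.013]],
    [1,[0.168,-0.023,0.673],[0,0,-0.013]],
    [0.4,[0,0,0],[0,0,0]],
    [0.0,[0,0,0],[0,0,0]],
    [-0.3,[0,0,0],[0,0,0]],
  ],
)

```text
t: 4.5
ee_pos: [501.0, -246.1, 171.7]
orientation: [3.097, 0.519, 0.003]
ft_force: [-0.3, -0.3, 0.6]
width: 61.3
grasp_force: 0.0
```

```bash
python3 look.py w2 seat seat_key lug_1 mark_locked mark_open; python3 -c "
import cv2;a=cv2.imread('pics/w2.png');cv2.imwrite('pics/w2c.png',cv2.resize(a[40:340,120:520],(800,600),interpolation=cv2.INTER_CUBIC))"
```

```text
[ 501.  -246.1  171.7] 19.011548233310684
seat [320.7 183.5] 0.65 [ 538.  -233.9   63. ]
seat_key [321.2 242.4] 0.58 [ 495.8 -248.9   63. ]
lug_1 [385.9 140.6] 0.96 [ 581.9 -263.4   93.5]
lug_1 [331.3 269.2] 0.77 [ 487.8 -258.8   93.5]
lug_1 [241.2 166.7] 0.58 [ 535.1 -179.6   93.5]
mark_locked [319.4 283.4] 0.65 [ 461.9 -259.2   58. ]
mark_open [402.2 234.8] 0.68 [ 520.9 -307.3   58. ]
```

View pics/w2c.png

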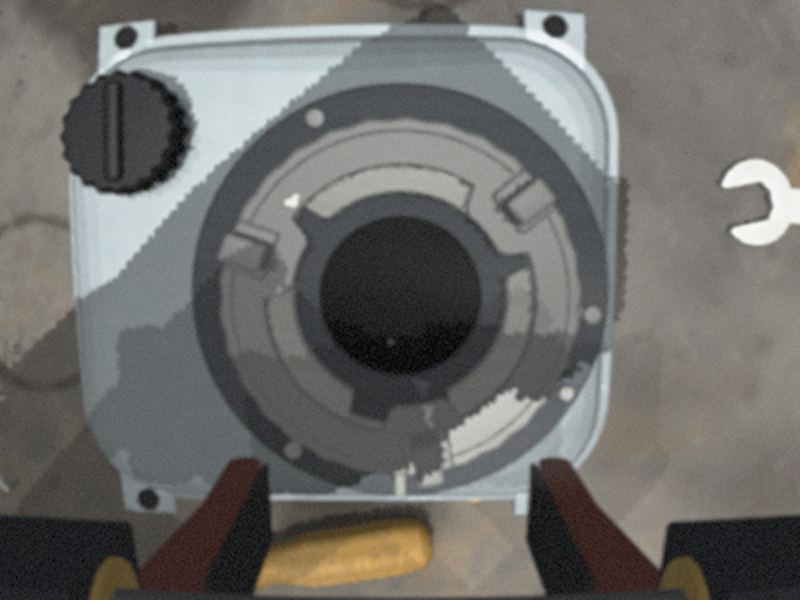

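The ring's lugs fit a 55 mm circle centred at about (535,-234.5), with tank yaw 19° and ring angle ≈ 51°. In the crop lug 1 is at (425,435), lug 2 at (247,250) and lug 3 at (525,200). I'll grip lug 1 next.

```bash
python3 -c "
from h import *
c=np.array([535.2,-234.5])
def on(a,z,r=55.5): return (c[0]+r*np.cos(np.radians(a)),c[1]+r*np.sin(np.radians(a)),z)
s=plan(on(208.5,110),28.5,n=3)
s=plan(on(208.5,79),28.5,s,n=2);print()
for k in range(1,12): s=plan(on(208.5+4.3*k,79),28.5+4.3*k,s,n=1)
"
```

```text
[-0.123, 0.066, 0.404] [0.0, -0.0, -0.035]
[-0.126, 0.059, 0.404] [0.0, -0.0, -0.035]
[-0.129, 0.052, 0.404] [0.0, -0.0, -0.035]
[0.0, 0.0, 0.31] [0.0, 0.0, 0.0]
[0.0, 0.0, 0.31] [0.0, 0.0, 0.0]

[0.003, 0.083, 0.0] [0.0, 0.0, -0.048]
[0.003, 0.083, 0.0] [0.0, 0.0, -0.048]
[0.003, 0.083, 0.0] [0.0, 0.0, -0.048]
[0.003, 0.083, 0.0] [0.0, 0.0, -0.048]
[0.003, 0.083, 0.0] [0.0, 0.0, -0.048]
[0.003, 0.083, 0.0] [0.0, 0.0, -0.048]
[0.003, 0.083, 0.0] [0.0, 0.0, -0.048]
[0.003, 0.083, 0.0] [0.0, 0.0, -0.048]
[0.003, 0.083, 0.0] [0.0, 0.0, -0.048]
[0.003, 0.083, 0.0] [0.0, 0.0, -0.048]
[0.003, 0.083, 0.0] [0.0, 0.0, -0.048]
```

Call:
apply_moves(
  targets=[
    [-0.3,[-0.123,0.066,0.404],[0,0,-0.035]],
    [-0.3,[-0.126,0.059,0.404],[0,0,-0.035]],
    [-0.3,[-0.129,0.052,0.404],[0,0,-0.035]],
    [-0.3,[0,0,0.31],[0,0,0]],
    [-0.3,[0,0,0.31],[0,0,0]],
    [-0.3,[0,0,0],[0,0,0]],
  ],
)

```text
t: 5.55
ee_pos: [485.8, -260.2, 77.4]
orientation: [-3.044, -0.772, 0.002]
ft_force: [-0.3, 0.6, -0.0]
width: 30.8
grasp_force: 0.0
```

Call:
apply_moves(
  targets=[
    [-1,[0,0,0],[0,0,0]],
    [-1,[0,0,0],[0,0,0]],
    [-1,[0,0,0],[0,0,0]],
    [-1,[0,0,0],[0,0,0]],
    [-1,[0,0,0],[0,0,0]],
  ],
)

```text
t: 6.18
ee_pos: [486.8, -261.1, 79.1]
orientation: [3.044, 0.773, 0.002]
ft_force: [0.1, -0.1, 5.3]
width: 9.6
grasp_force: 30.0
```

Call:
apply_moves(
  targets=[
    [-1,[0.003,0.083,0],[0,0,-0.048]],
    [-1,[0.003,0.083,0],[0,0,-0.048]],
    [-1,[0.003,0.083,0],[0,0,-0.048]],
    [-1,[0.003,0.083,0],[0,0,-0.048]],
  ],
)

```text
t: 6.68
ee_pos: [496.4, -273.9, 79.1]
orientation: [-2.893, -1.225, -0.001]
ft_force: [-0.6, 2.1, 7.6]
width: 9.6
grasp_force: 30.0
```

Call:
apply_moves(
  targets=[
    [-1,[0.003,0.083,0],[0,0,-0.048]],
    [-1,[0.003,0.083,0],[0,0,-0.048]],
    [-1,[0.003,0.083,0],[0,0,-0.048]],
    [-1,[0.003,0.083,0],[0,0,-0.048]],
    [-1,[0.003,0.083,0],[0,0,-0.048]],
    [-1,[0.003,0.083,0],[0,0,-0.048]],
    [-1,[0,0,0],[0,0,0]],
  ],
)

```text
t: 7.55
ee_pos: [517.7, -286.9, 79.1]
orientation: [2.545, 1.841, 0.001]
ft_force: [-0.9, 0.9, 6.5]
width: 9.8
grasp_force: 30.0
```

```bash
python3 -c "
from h import *
P,M=cur();y=yaw(M);print(P,y)
s=plan((P[0],P[1],115),y,n=1);s=plan((510,-240,235),y,s,n=4);s=plan((470,270,235),71,s,n=12)
"
```

```text
[ 517.73620676 -286.86247625   79.08801724] 71.74664784032326
[0.0, 0.0, -0.718] [0.0, -0.0, -0.0]
[0.21, -0.11, -0.6] [0.0, 0.0, 0.0]
[0.21, -0.11, -0.6] [0.0, 0.0, 0.0]
[0.21, -0.11, -0.6] [0.0, 0.0, 0.0]
[0.21, -0.11, -0.6] [0.0, 0.0, 0.0]
[0.786, -0.33, 0.0] [0.0, 0.0, 0.001]
[0.786, -0.33, 0.0] [0.0, 0.0, 0.001]
[0.786, -0.331, 0.0] [0.0, 0.0, 0.001]
[0.785, -0.332, 0.0] [0.0, 0.0, 0.001]
[0.785, -0.333, 0.0] [0.0, 0.0, 0.001]
[0.785, -0.334, 0.0] [0.0, 0.0, 0.001]
[0.784, -0.335, 0.0] [0.0, 0.0, 0.001]
[0.784, -0.336, 0.0] [0.0, 0.0, 0.001]
[0.783, -0.336, 0.0] [0.0, 0.0, 0.001]
[0.783, -0.337, 0.0] [0.0, 0.0, 0.001]
[0.783, -0.338, 0.0] [0.0, 0.0, 0.001]
[0.782, -0.339, 0.0] [0.0, 0.0, 0.001]
```

Call:
apply_moves(
  targets=[
    [-0.3,[0,0,0],[0,0,0]],
    [-0.3,[0,0,0],[0,0,0]],
    [-0.3,[0,0,-0.3],[0,0,0]],
    [-0.3,[0,0,-0.42],[0,0,0]],
    [-0.3,[0.21,-0.11,-0.6],[0,0,0]],
    [-0.3,[0.21,-0.11,-0.6],[0,0,0]],
    [-0.3,[0.21,-0.11,-0.6],[0,0,0]],
    [-0.3,[0.21,-0.11,-0.6],[0,0,0]],
  ],
)

```text
t: 8.55
ee_pos: [509.5, -239.7, 236.4]
orientation: [2.546, 1.839, 0.001]
ft_force: [0.5, -1.5, -0.8]
width: 30.5
grasp_force: 0.0
```

Call:
apply_moves(
  targets=[
    [0.2,[0.785,-0.335,0],[0,0,0]],
    [0.2,[0.785,-0.335,0],[0,0,0]],
    [0.2,[0.785,-0.335,0],[0,0,0]],
    [0.2,[0.785,-0.335,0],[0,0,0]],
    [0.2,[0.785,-0.335,0],[0,0,0]],
    [0.2,[0.785,-0.335,0],[0,0,0]],
  ],
)

```text
t: 9.3
ee_pos: [487.9, 16.4, 235.5]
orientation: [2.546, 1.839, 0.001]
ft_force: [0.3, 0.2, 0.2]
width: 52.2
grasp_force: 0.0
```

Call:
apply_moves(
  targets=[
    [0.2,[0.785,-0.335,0],[0,0,0]],
    [0.2,[0.785,-0.335,0],[0,0,0]],
    [0.2,[0.785,-0.335,0],[0,0,0]],
    [0.2,[0.785,-0.335,0],[0,0,0]],
    [0.2,[0.785,-0.335,0],[0,0,0]],
    [0.2,[0.785,-0.335,0],[0,0,0]],
    [0.2,[0,0,0],[0,0,0]],
  ],
)

```text
t: 10.18
ee_pos: [466.4, 272.5, 235.3]
orientation: [-2.543, -1.844, -0.002]
ft_force: [0.6, -0.2, 0.4]
width: 52.7
grasp_force: 0.0
```

```bash
python3 look.py w3 cover cover_key other_cover; python3 -c "
import cv2;a=cv2.imread('pics/w3.png');cv2.imwrite('pics/w3c.png',cv2.resize(a[20:380,80:560],(800,600),interpolation=cv2.INTER_CUBIC))"
```

```text
[466.4 272.5 235.3] 71.88866570991281
cover [312.7  82.9] 0.89 [501.3 401.6   3. ]
cover [472.2  45.6] 0.64 [686.9 397.8   3. ]
cover_key [493.3  23.3] 0.62 [724.3 419.6   3. ]
cover_key [275.4 104.2] 0.57 [457.  392.5   3. ]
other_cover [327.1 203.7] 0.74 [475.5 273.6   3. ]
```

View pics/w3c.png

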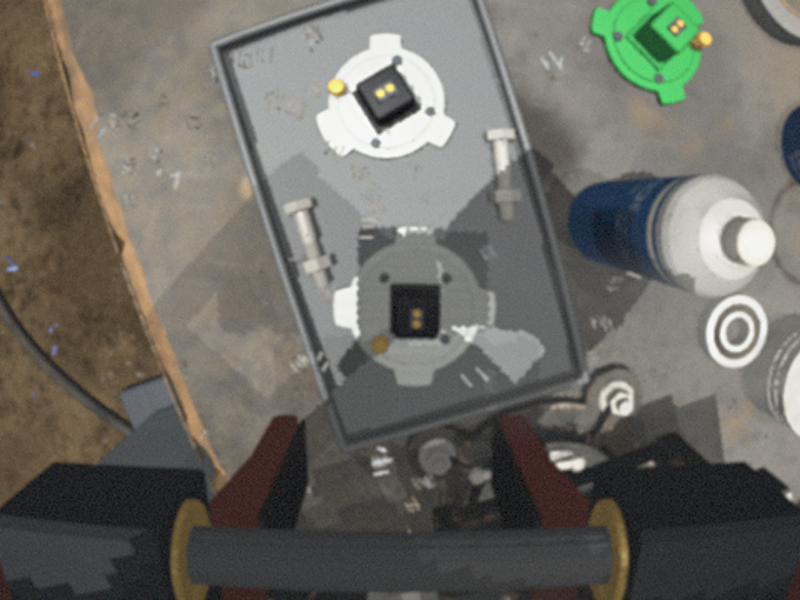

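The three-eared cover is the far one (turret at crop (387,95), wide ear at (340,130), stub at (337,87)). The four-eared one is nearer, at (414,310). Green is outside the tray, the spray can at (690,230). I'll move closer and measure.

```bash
python3 -c "
from h import *
plan((510,357,150),102,n=4)
"
```

```text
[0.485, 0.068, 0.424] [-0.0, 0.0, -0.084]
[0.472, 0.131, 0.424] [-0.0, 0.0, -0.084]
[0.45, 0.192, 0.424] [-0.0, 0.0, -0.084]
[0.421, 0.25, 0.424] [-0.0, 0.0, -0.084]
```

Call:
apply_moves(
  targets=[
    [0.2,[0.485,0.068,0.424],[0,0,-0.084]],
    [0.2,[0.472,0.131,0.424],[0,0,-0.084]],
    [0.2,[0.45,0.192,0.424],[0,0,-0.084]],
    [0.2,[0.421,0.25,0.424],[0,0,-0.084]],
    [0.2,[0,0,0],[0,0,0]],
  ],
)

```text
t: 11.0
ee_pos: [510.0, 357.2, 148.1]
orientation: [-1.979, -2.439, 0.004]
ft_force: [-1.0, -0.7, 0.3]
width: 53.1
grasp_force: 0.0
```

```bash
python3 look.py w4 cover cover_key; python3 - <<'E'
from h import *
a=cv2.imread('pics/w4.png');cv2.imwrite('pics/w4c.png',cv2.resize(a[40:340,120:520],(800,600),interpolation=cv2.INTER_CUBIC))
im=ctrl.get_image("wrist");pose=cur()
for d in ctrl.masks_of("cover","wrist")[:1]:
    m=d["region"];print(d["score"],d["bbox"],m.sum())
    cs,_=cv2.findContours(m.astype(np.uint8),cv2.RETR_EXTERNAL,cv2.CHAIN_APPROX_NONE)
    c=max(cs,key=len)[:,0]; np.save("cont.npy",c)
    W=np.array([wat(im,pose,p,9)[:2] for p in c])
    # fit outline model (plate top z=9)
    from scipy.optimize import least_squares
    def rad(t):
        t=(t+180)%360-180; r=np.full_like(t,36.)
        for a0,h in((180,22),(60,14),(-60,14)):
            r=np.where(abs((t-a0+180)%360-180)<h,45.,r)
        return r
    def cost(v):
        q=W-v[:2];t=np.degrees(np.arctan2(q[:,1],q[:,0]))-v[2];return np.minimum(abs(np.hypot(*q.T)-rad(t)),6).sum()
    x0=W.mean(0);best=min(((cost((x0[0]+dx,x0[1]+dy,y)),x0[0]+dx,x0[1]+dy,y) for dx in np.arange(-8,9,1) for dy in np.arange(-8,9,1) for y in range(-10,40,1)))
    print(best[0]/len(W),best[1:])
E
```

```text
[510.  357.2 148.1] 101.88373475472231
cover [514.8 221.6] 0.98 [687.6 398.8   3. ]
cover [318.3 169.5] 0.75 [499.4 402.8   3. ]
cover_key [550.1 206.9] 0.74 [723.6 421.9   3. ]
cover_key [267.4 171.4] 0.62 [458.2 392.8   3. ]
cover_key [410.2 311.7] 0.45 [610.3 293.4   3. ]
0.82 [479.1, 180.4, 552.2, 265.8] 4713
3.0947658256053354 (np.float64(683.9778903461714), np.float64(400.44417476147646), -10)
```

View pics/w4c.png

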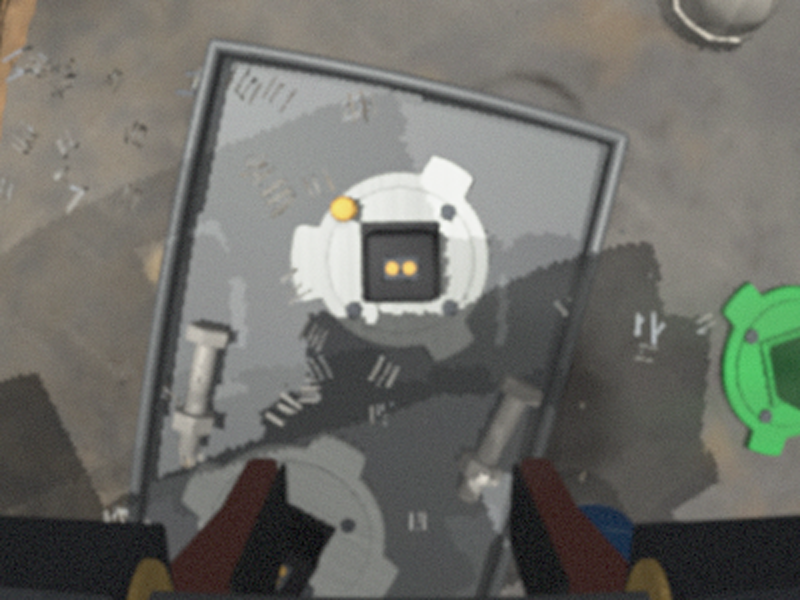

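The turret is at crop (401,261), square to the tool. The wide ear is at (308,255) and the stub at (344,208). The mask fit picked the green look-alike, so I'll redo it on the right one.

```bash
cat > fit.py <<'E'
from h import *
def rad(t,e):
    r=np.full_like(t,36.+e)
    for a0,h in((180,22),(60,14),(-60,14)): r=np.where(abs((t-a0+180)%360-180)<h,45.+e,r)
    return r
def fit(W,y0):
    def cost(x,y,a):
        q=W-(x,y);t=np.degrees(np.arctan2(q[:,1],q[:,0]))-a;return np.minimum(abs(np.hypot(*q.T)-rad(t,0)),5).mean()
    x0=W.mean(0);return min((cost(x0[0]+dx,x0[1]+dy,a),x0[0]+dx,x0[1]+dy,a) for dx in np.arange(-8,8.1,.8) for dy in np.arange(-8,8.1,.8) for a in np.arange(y0-12,y0+13,1))
E
python3 - <<'E'
from fit import *
im=ctrl.get_image("wrist");pose=cur()
for d in ctrl.masks_of("cover","wrist"):
    b=d["bbox"];print(round(d["score"],2),np.round(b))
    if b[0]<318<b[2] and b[1]<170<b[3]:
        c=max(cv2.findContours(d["region"].astype(np.uint8),cv2.RETR_EXTERNAL,cv2.CHAIN_APPROX_NONE)[0],key=len)[:,0]
        print("fit",np.round(fit(np.array([wat(im,pose,p,8)[:2] for p in c]),12),2))
g=im["pixels"].max(2);m=(g<75).astype(np.uint8);m[:145]=0;m[195:]=0;m[:,:290]=0;m[:,350:]=0
m=cv2.morphologyEx(m,cv2.MORPH_CLOSE,np.ones((9,9),np.uint8))
c=max(cv2.findContours(m,cv2.RETR_EXTERNAL,cv2.CHAIN_APPROX_NONE)[0],key=cv2.contourArea)
r=cv2.minAreaRect(c);B=np.array([wat(im,pose,p,45)[:2] for p in cv2.boxPoints(r)])
print(r,B,B.mean(0),[np.degrees(np.arctan2(*(B[i+1]-B[i])[::-1])) for i in range(3)])
print("d",[np.linalg.norm(B[i+1]-B[i]) for i in range(3)])
for p in [(319.2,169.8)]: print(wat(im,pose,p,45))
E
```

```text
0.81 [482. 181. 555. 264.]
0.64 [264. 120. 363. 220.]
fit [  0.86 500.54 403.61  13.  ]
((319.5, 170.5), (37.0, 37.0), 0.0) [[490.28538313 389.61845969]
 [484.92514655 416.03143442]
 [510.91266051 421.48608554]
 [516.62571329 395.1436295 ]] [500.68722587 405.56990229] [np.float64(101.47178520024292), np.float64(11.854021005542648), np.float64(-77.76340864500287)]
d [np.float64(26.95138902843864), np.float64(26.553796349047076), np.float64(26.954850443153145)]
[500.36754569 406.03379687  45.        ]
```

```bash
python3 -c "
from h import *
s=plan((500.6,405,75),102,n=3);s=plan((500.6,405,25),102,s,n=2)
"
```

```text
[0.323, 0.001, 0.505] [0.0, -0.0, -0.001]
[0.323, 0.002, 0.504] [0.0, -0.0, -0.001]
[0.323, 0.002, 0.504] [0.0, -0.0, -0.001]
[0.0, 0.0, 0.5] [0.0, 0.0, 0.0]
[0.0, 0.0, 0.5] [0.0, 0.0, 0.0]
```

Call:
apply_moves(
  targets=[
    [0.2,[0.323,0.002,0.505],[0,0,-0.001]],
    [0.2,[0.323,0.002,0.505],[0,0,-0.001]],
    [0.2,[0.323,0.002,0.505],[0,0,0]],
    [0.2,[0,0,0.5],[0,0,0]],
    [0.2,[0,0,0.5],[0,0,0]],
    [0.2,[0,0,0],[0,0,0]],
  ],
)

```text
t: 12.1
ee_pos: [499.1, 404.4, 22.7]
orientation: [-1.975, -2.443, 0.005]
ft_force: [-0.5, -0.9, 0.2]
width: 52.6
grasp_force: 0.0
```

Call:
apply_moves(
  targets=[
    [-1,[0,0,0],[0,0,0]],
    [-1,[0,0,0],[0,0,0]],
    [-1,[0,0,0],[0,0,0]],
    [-1,[0,0,0],[0,0,0]],
    [-1,[0,0,0],[0,0,0]],
    [-1,[0,0,0],[0,0,0]],
  ],
)

```text
t: 12.85
ee_pos: [500.7, 405.8, 25.0]
orientation: [1.974, 2.443, 0.002]
ft_force: [-1.6, -0.8, 6.6]
width: 26.0
grasp_force: 30.0
```

```bash
python3 -c "
from h import *
o=ctrl.get_obs();P,M=cur();a=yaw(M);print(P,a,o['width'],o['grasp_force'])
s=plan((P[0],P[1],240),a,n=5);s=plan((500,-170,240),109,s,n=13)
"
```

```text
[500.72196694 405.7877451   24.99197165] 102.11923717179751 26.040842027287603 29.993232786655426
[0.0, 0.001, -0.86] [0.0, -0.0, -0.0]
[0.0, 0.001, -0.86] [0.0, -0.0, -0.0]
[0.0, 0.001, -0.86] [0.0, -0.0, -0.0]
[0.0, 0.0, -0.86] [0.0, -0.0, -0.0]
[0.0, 0.0, -0.86] [0.0, -0.0, -0.0]
[-0.866, -0.187, 0.0] [0.0, 0.0, -0.006]
[-0.864, -0.195, 0.0] [0.0, 0.0, -0.006]
[-0.862, -0.203, 0.0] [0.0, 0.0, -0.006]
[-0.86, -0.211, 0.0] [0.0, 0.0, -0.006]
[-0.858, -0.219, 0.0] [0.0, 0.0, -0.006]
[-0.856, -0.227, 0.0] [0.0, 0.0, -0.006]
[-0.854, -0.235, 0.0] [0.0, 0.0, -0.006]
[-0.852, -0.243, 0.0] [0.0, 0.0, -0.006]
[-0.85, -0.25, 0.0] [0.0, 0.0, -0.006]
[-0.847, -0.258, 0.0] [0.0, 0.0, -0.006]
[-0.845, -0.266, 0.0] [0.0, 0.0, -0.006]
[-0.842, -0.274, 0.0] [0.0, 0.0, -0.006]
[-0.84, -0.282, 0.0] [0.0, 0.0, -0.006]
```

Call:
apply_moves(
  targets=[
    [-1,[0,0,-0.3],[0,0,0]],
    [-1,[0,0,-0.8],[0,0,0]],
    [-1,[0,0,-0.8],[0,0,0]],
    [-1,[0,0,-0.8],[0,0,0]],
    [-1,[0,0,-0.8],[0,0,0]],
    [-1,[0,0,-0.7],[0,0,0]],
    [-1,[0,0,-0.1],[0,0,0]],
  ],
)

```text
t: 13.72
ee_pos: [501.3, 406.3, 242.2]
orientation: [1.974, 2.443, 0.008]
ft_force: [0.1, -0.9, -1.3]
width: 25.7
grasp_force: 30.0
```

```bash
python3 -c "
from h import *
o=ctrl.get_obs();P,M=cur();a=yaw(M);print(P,a,o['width'],o['grasp_force'])
s=plan((558,-305,240),109,n=16)
"
```

```text
[501.25929115 406.26624659 242.1780838 ] 102.11877472375586 25.684924040777403 29.99091625213623
[-0.884, -0.117, 0.0] [0.0, -0.0, -0.005]
[-0.883, -0.124, 0.0] [0.0, -0.0, -0.005]
[-0.882, -0.131, 0.0] [0.0, -0.0, -0.005]
[-0.881, -0.137, 0.001] [0.0, -0.0, -0.005]
[-0.88, -0.144, 0.001] [0.0, -0.0, -0.005]
[-0.879, -0.15, 0.001] [0.0, -0.0, -0.005]
[-0.878, -0.157, 0.001] [0.0, -0.0, -0.005]
[-0.877, -0.164, 0.001] [0.0, -0.0, -0.005]
[-0.876, -0.17, 0.001] [0.0, -0.0, -0.005]
[-0.874, -0.177, 0.002] [0.0, -0.0, -0.005]
[-0.873, -0.183, 0.002] [0.0, -0.0, -0.005]
[-0.871, -0.19, 0.002] [0.0, -0.0, -0.005]
[-0.87, -0.196, 0.002] [0.0, -0.0, -0.005]
[-0.869, -0.203, 0.002] [0.0, -0.0, -0.005]
[-0.867, -0.209, 0.002] [0.0, -0.0, -0.005]
[-0.865, -0.216, 0.003] [0.0, -0.0, -0.005]
```

Call:
apply_moves(
  targets=[
    [-1,[-0.44,-0.06,0],[0,0,-0.005]],
    [-1,[-0.88,-0.12,0],[0,0,-0.005]],
    [-1,[-0.88,-0.13,0],[0,0,-0.005]],
    [-1,[-0.88,-0.13,0],[0,0,-0.005]],
    [-1,[-0.88,-0.14,0],[0,0,-0.005]],
    [-1,[-0.88,-0.15,0],[0,0,-0.005]],
    [-1,[-0.88,-0.16,0],[0,0,-0.005]],
    [-1,[-0.88,-0.16,0],[0,0,-0.005]],
  ],
)

```text
t: 14.72
ee_pos: [526.1, 69.9, 236.9]
orientation: [-1.895, -2.502, 0.004]
ft_force: [0.6, 0.3, -1.9]
width: 26.2
grasp_force: 30.0
```

Call:
apply_moves(
  targets=[
    [-1,[-0.88,-0.17,0],[0,0,-0.005]],
    [-1,[-0.88,-0.17,0],[0,0,-0.005]],
    [-1,[-0.87,-0.18,0],[0,0,-0.005]],
    [-1,[-0.87,-0.19,0],[0,0,-0.005]],
    [-1,[-0.87,-0.2,0],[0,0,-0.005]],
    [-1,[-0.87,-0.2,0],[0,0,-0.005]],
    [-1,[-0.87,-0.21,0],[0,0,-0.005]],
  ],
)

```text
t: 15.6
ee_pos: [552.3, -240.7, 236.7]
orientation: [-1.825, -2.552, 0.002]
ft_force: [-0.0, -0.3, -1.2]
width: 25.8
grasp_force: 30.0
```

Call:
apply_moves(
  targets=[
    [-1,[-0.87,-0.21,0],[0,0,-0.005]],
    [-1,[-0.44,-0.12,0],[0,0,-0.003]],
    [-1,[0,0,0],[0,0,0]],
    [-1,[0,0,0],[0,0,0]],
  ],
)

```text
t: 16.1
ee_pos: [559.5, -305.2, 238.1]
orientation: [-1.81, -2.565, -0.0]
ft_force: [-0.2, 0.3, -1.6]
width: 26.0
grasp_force: 30.0
```

```bash
python3 look.py w5 seat seat_key lug_1 mark_locked mark_open cover cover_key; python3 -c "
import cv2;a=cv2.imread('pics/w5.png');cv2.imwrite('pics/w5c.png',cv2.resize(a[40:400,80:560],(800,600),interpolation=cv2.INTER_CUBIC))"
```

```text
[ 559.5 -305.2  238.1] 109.59979017035296
seat [322.6 132.6] 0.97 [ 536. -230.   63.]
seat_key [271.8 136.7] 0.63 [ 493.9 -248.5   63. ]
lug_1 [290.7  77.9] 0.93 [ 496.1 -196.3   93.5]
lug_1 [280.2 188. ] 0.86 [ 518.2 -286.    93.5]
lug_1 [386.4 144.9] 0.67 [ 589.  -222.    93.5]
mark_locked [239.2 137.1] 0.85 [ 464.2 -258.4   58. ]
mark_open [278.6 201.9] 0.66 [ 518.8 -304.3   58. ]
cover [318.8 284.1] 0.73 [ 589.1 -389.8    3. ]
cover [272.5 139.2] 0.41 [ 487.8 -252.3    3. ]
cover_key [240.4 281.5] 0.69 [ 502.2 -418.3    3. ]
```

View pics/w5c.png

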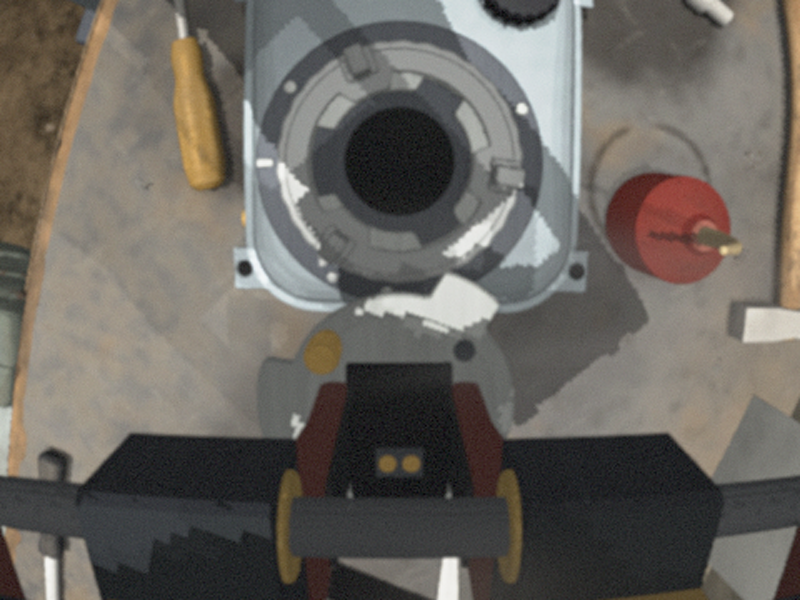

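The ring is open (lugs at crop (358,60), (335,243) and (507,175)) and the seat centre is consistent at ≈(534.6,-234.4). The cover is held level with its stub at (322,352), and the oil can is at (670,230), clear. Next I'll check the held cover's offset in the hand.

```bash
python3 - <<'E'
from fit import *
np.set_printoptions(precision=1,suppress=True)
pose=cur();im=ctrl.get_image("wrist");P,M=pose;M=down(yaw(M));pose=(P,M)
for z in(-20,): 
  for dx in(-2,0,2): print(dx,wproj(im,pose,P+M@np.array([13+dx,0,z])),wproj(im,pose,P+M@np.array([21.5+dx,-21.5,-2])))
for d in ctrl.masks_of("cover","wrist"):
    b=d["bbox"];print(round(d["score"],2),np.round(b))
    c=max(cv2.findContours(d["region"].astype(np.uint8),cv2.RETR_EXTERNAL,cv2.CHAIN_APPROX_NONE)[0],key=len)[:,0]
    W=np.array([wat(im,pose,p,P[2]-17)[:2] for p in c]); L=(W-P[:2])@M[:2,:2]; L=L[np.hypot(*L.T)>30]
    L=L*[1,-1]; # tool y flipped -> right-handed seen from above; cover yaw here -90
    best=min((np.minimum(abs(np.hypot(*(L-(x,y)).T)-rad(np.degrees(np.arctan2(L[:,1]-y,L[:,0]-x))-a,0)),4).mean(),x,y,a) for x in np.arange(-6,6.1,.5) for y in np.arange(-4,4.1,.5) for a in np.arange(-96,-83,1))
    print("fit tool x,-y,yaw",np.round(best,2),len(L))
print("tilt",np.degrees(np.arccos(-cur()[1][2,2])))
s=(P,M);s=plan((534.7,-234.4,130),108.9,s,n=4);s=plan((534.7,-234.4,97),108.9,s,n=2)
E
```

```text
-2 [318.5 286.5] [271.4 254. ]
0 [318.5 282.1] [271.2 249.8]
2 [318.5 277.5] [271.1 245.6]
0.61 [235. 207. 391. 340.]
fit tool x,-y,yaw [  1.5  -2.5  -0.5 -90. ] 399
tilt 0.009216877334843665
[0.38, -0.001, 0.545] [0.0, 0.0, 0.002]
[0.38, -0.003, 0.545] [0.0, 0.0, 0.002]
[0.38, -0.004, 0.545] [0.0, 0.0, 0.002]
[0.38, -0.005, 0.545] [0.0, 0.0, 0.002]
[0.0, 0.0, 0.33] [0.0, 0.0, 0.0]
[0.0, 0.0, 0.33] [0.0, 0.0, 0.0]
```

Call:
apply_moves(
  targets=[
    [-1,[0.386,-0.001,0.55],[0,0,0.002]],
    [-1,[0.386,-0.003,0.55],[0,0,0.002]],
    [-1,[0.386,-0.004,0.55],[0,0,0.002]],
    [-1,[0.386,-0.005,0.5],[0,0,0.002]],
    [-1,[0,0,0.3],[0,0,0]],
    [-1,[0,0,0.3],[0,0,0]],
    [-1,[0,0,0],[0,0,0]],
    [-1,[0,0,0],[0,0,0]],
  ],
)

```text
t: 17.6
ee_pos: [534.8, -234.5, 102.0]
orientation: [1.827, 2.554, 0.0]
ft_force: [0.1, 0.2, -1.7]
width: 25.8
grasp_force: 30.0
```

```bash
python3 -c "
from h import *
P,M=cur();a=yaw(M);print(P,a)
s=plan((534.3,-233.3,87),108.9,n=3)
"; python3 look.py w6 cover cover_key lug_1 mark_open mark_locked; python3 -c "
import cv2;a=cv2.imread('pics/w6.png');cv2.imwrite('pics/w6c.png',cv2.resize(a[120:420,120:520],(800,600),interpolation=cv2.INTER_CUBIC))"
```

```text
[ 534.81064472 -234.45006537  101.96133283] 108.83732044409244
[0.008, -0.001, 0.1] [0.0, 0.0, -0.0]
[0.008, -0.001, 0.1] [0.0, 0.0, -0.0]
[0.008, -0.001, 0.1] [0.0, 0.0, -0.0]
[ 534.8 -234.5  102. ] 108.83732044409244
cover [316.6 281.3] 0.7 [ 544.  -266.6    3. ]
cover_key [240.7 281.4] 0.81 [ 489.1 -285.9    3. ]
lug_1 [268.3 186.3] 0.83 [ 496.7 -195.4   93.5]
lug_1 [425.4 294.7] 0.57 [ 588.9 -222.3   93.5]
mark_locked [192.9 264.4] 0.77 [ 462.5 -261.    58. ]
mark_locked [244.1 264.5] 0.66 [ 493.2 -250.1   58. ]
```

View pics/w6c.png

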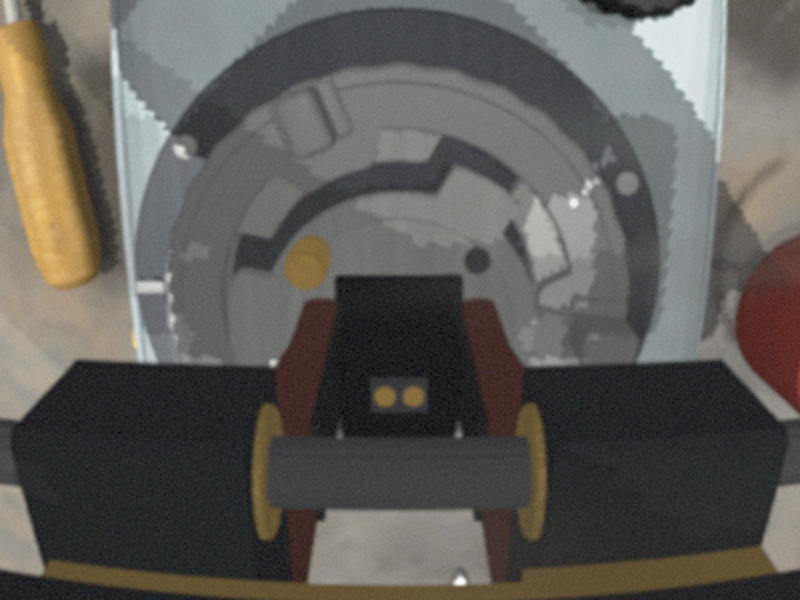

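The ear lies over its notch between the tabs, with an even dark gap round the visible rim (crop (270,250) to (440,150)). Lowering.

Call:
apply_moves(
  targets=[
    [-1,[0.01,0,0.1],[0,0,0]],
    [-1,[0,0,0.08],[0,0,0]],
    [-1,[0,0,0.06],[0,0,0]],
    [-1,[0,0,0],[0,0,0]],
  ],
)

```text
t: 18.4
ee_pos: [533.8, -233.1, 89.0]
orientation: [-1.827, -2.555, 0.0]
ft_force: [0.2, 0.1, -1.7]
width: 25.7
grasp_force: 30.0
```

Call:
apply_moves(
  targets=[
    [-1,[0,0,0.04],[0,0,0]],
    [-1,[0,0,0.02],[0,0,0]],
    [-1,[0,0,0],[0,0,0]],
  ],
)

```text
t: 18.77
ee_pos: [534.0, -233.2, 86.4]
orientation: [-1.827, -2.555, 0.0]
ft_force: [-0.1, -0.1, -1.6]
width: 26.1
grasp_force: 30.0
```

Call:
apply_moves(
  targets=[
    [-1,[0,0,0.015],[0,0,0]],
    [-1,[0,0,0.015],[0,0,0]],
    [-1,[0,0,0],[0,0,0]],
  ],
)

```text
t: 19.15
ee_pos: [534.1, -233.3, 85.0]
orientation: [1.827, 2.555, 0.0]
ft_force: [-0.4, -0.7, -0.9]
width: 25.8
grasp_force: 30.0
```

Call:
apply_moves(
  targets=[
    [-1,[0,0,0.015],[0,0,0]],
    [-1,[0,0,0.01],[0,0,0]],
    [-1,[0,0,0],[0,0,0]],
  ],
)

```text
t: 19.52
ee_pos: [534.0, -233.3, 84.9]
orientation: [1.827, 2.555, 0.0]
ft_force: [-4.4, 1.3, 10.1]
width: 25.6
grasp_force: 30.0
```

Call:
apply_moves(
  targets=[
    [0,[0,0,0],[0,0,0]],
    [0,[0,0,0],[0,0,0]],
    [0,[0,0,0],[0,0,0]],
    [0,[0,0,-0.3],[0,0,0]],
    [0,[0,0,-0.6],[0,0,0]],
    [0,[0,0,-0.7],[0,0,0]],
  ],
)

```text
t: 20.27
ee_pos: [533.8, -233.1, 165.0]
orientation: [-1.827, -2.555, 0.0]
ft_force: [0.5, 0.2, 0.4]
width: 43.5
grasp_force: 0.0
```

```bash
python3 -c "
from h import *
P,M=cur();print(P,yaw(M))
s=plan((519,-281,170),72.5,n=4)
"
```

```text
[ 533.80728674 -233.12935488  164.97906171] 108.870304750993
[-0.203, -0.147, -0.025] [-0.0, -0.0, 0.101]
[-0.223, -0.114, -0.025] [-0.0, -0.0, 0.101]
[-0.238, -0.077, -0.025] [-0.0, -0.0, 0.101]
[-0.248, -0.038, -0.025] [-0.0, -0.0, 0.101]
```

Call:
apply_moves(
  targets=[
    [-0.3,[-0.203,-0.147,-0.025],[0,0,0.101]],
    [-0.3,[-0.223,-0.114,-0.025],[0,0,0.101]],
    [-0.3,[-0.238,-0.077,-0.025],[0,0,0.101]],
    [-0.3,[-0.248,-0.038,-0.025],[0,0,0.101]],
    [-0.3,[0,0,0],[0,0,0]],
  ],
)

```text
t: 20.9
ee_pos: [519.3, -281.8, 169.7]
orientation: [2.532, 1.858, 0.001]
ft_force: [-1.0, -0.6, 0.6]
width: 30.7
grasp_force: 0.0
```

```bash
python3 - <<'E'
from look import *
im,pose=look("w7",["seat","lug_1","mark_open","mark_locked"])
for n in("cover","cover_key"):
    for d in ctrl.pinpoint(n,"wrist")[:2]: print(n,np.array(d["xy"]),d["score"],wat(im,pose,d["xy"],63))
a=im["pixels"];cv2.imwrite('pics/w7c.png',cv2.resize(a[40:340,120:520],(800,600),interpolation=cv2.INTER_CUBIC))
c=np.array([534.8,-234.4])
def on(a,z,r=55.5): return (c[0]+r*np.cos(np.radians(a)),c[1]+r*np.sin(np.radians(a)),z)
s=plan(on(252.4,110),72.4,n=2);s=plan(on(252.4,80),72.4,s,n=2);print()
for k in range(1,3): s=plan(on(252.4-4.3*k,79),72.4-4.3*k,s,n=1)
E
```

```text
[ 519.3 -281.8  169.7] 72.52661765226378
lug_1 [319.2 254.3] 0.82 [ 517.7 -286.4   93.5]
lug_1 [245.6 131.1] 0.7 [ 497.3 -193.6   93.5]
lug_1 [391.9 132.9] 0.56 [ 586.7 -223.    93.5]
mark_open [329.7 263.9] 0.57 [ 519.9 -306.9   58. ]
mark_locked [240.6 229.4] 0.71 [ 462.6 -259.8   58. ]
mark_locked [274.9 203.7] 0.5 [ 494.6 -249.1   58. ]
cover [319.3 170.4] 0.89 [ 534. -235.   63.]
cover_key [276.6 205.7] 0.9 [ 496.1 -250.3   63. ]
[-0.067, 0.007, 0.587] [-0.0, -0.0, 0.001]
[-0.067, 0.008, 0.587] [-0.0, -0.0, 0.001]
[0.0, 0.0, 0.3] [0.0, 0.0, 0.0]
[0.0, 0.0, 0.3] [0.0, 0.0, 0.0]

[0.003, -0.083, 0.02] [0.0, 0.0, 0.048]
[0.003, -0.083, 0.0] [0.0, 0.0, 0.048]
```

View pics/w7c.png

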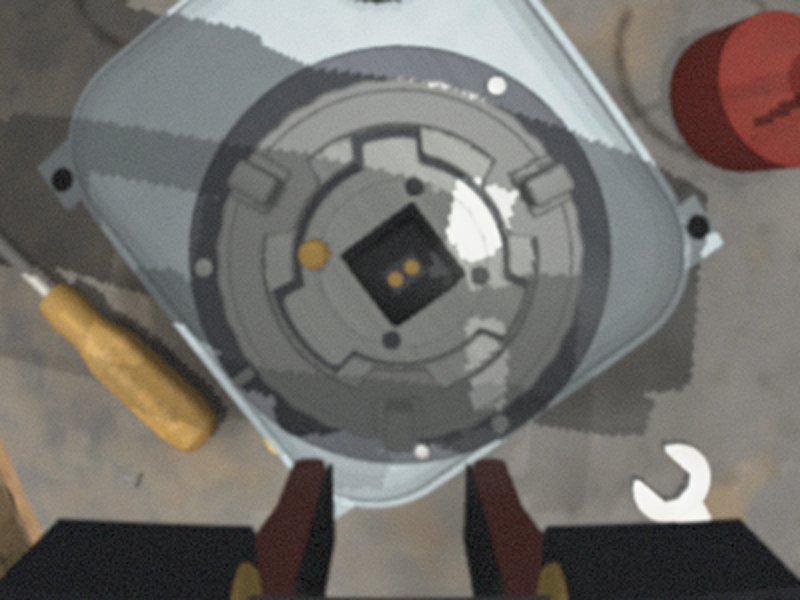

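The cover sits flush in the recess: turret at crop (403,265), wide ear in its notch at (320,320), even gaps. Lug 1 is at (398,425) between the fingers, and I'll grip it and lock.

Call:
apply_moves(
  targets=[
    [-0.3,[-0.067,0.008,0.587],[0,0,0]],
    [-0.3,[-0.067,0.008,0.587],[0,0,0]],
    [-0.3,[0,0,0.3],[0,0,0]],
    [-0.3,[0,0,0.3],[0,0,0]],
    [-0.3,[0,0,0],[0,0,0]],
  ],
)

```text
t: 21.88
ee_pos: [517.6, -287.3, 79.2]
orientation: [-2.532, -1.857, 0.001]
ft_force: [-0.3, -0.1, 0.6]
width: 30.6
grasp_force: 0.0
```

Call:
apply_moves(
  targets=[
    [-1,[0,0,0],[0,0,0]],
    [-1,[0,0,0],[0,0,0]],
    [-1,[0,0,0],[0,0,0]],
    [-1,[0,0,0],[0,0,0]],
    [-1,[0,0,0],[0,0,0]],
  ],
)

```text
t: 22.5
ee_pos: [518.1, -287.9, 80.7]
orientation: [2.533, 1.858, 0.0]
ft_force: [-2.3, 0.3, 5.7]
width: 9.7
grasp_force: 30.0
```

Call:
apply_moves(
  targets=[
    [-1,[0.003,-0.083,0],[0,0,0.048]],
    [-1,[0.003,-0.083,0],[0,0,0.048]],
    [-1,[0.003,-0.083,0],[0,0,0.048]],
    [-1,[0.003,-0.083,0],[0,0,0.048]],
    [-1,[0.003,-0.083,0],[0,0,0.048]],
  ],
)

```text
t: 23.12
ee_pos: [500.4, -278.5, 80.7]
orientation: [2.836, 1.347, 0.001]
ft_force: [-1.1, -0.9, 4.1]
width: 9.5
grasp_force: 30.0
```

Call:
apply_moves(
  targets=[
    [-1,[0.003,-0.083,0],[0,0,0.048]],
    [-1,[0.003,-0.083,0],[0,0,0.048]],
    [-1,[0.003,-0.083,0],[0,0,0.048]],
    [-1,[0.003,-0.083,0],[0,0,0.048]],
    [-1,[0.003,-0.083,0],[0,0,0.048]],
    [-1,[0.003,-0.083,0],[0,0,0.048]],
    [-1,[0,0,0],[0,0,0]],
  ],
)

```text
t: 24.0
ee_pos: [484.6, -258.7, 80.7]
orientation: [3.067, 0.679, 0.001]
ft_force: [-2.6, -0.6, 6.6]
width: 9.6
grasp_force: 30.0
```

```bash
python3 -c "
from h import *
P,M=cur();q=P[:2]-[534.8,-234.4];print(P,yaw(M),np.hypot(*q),np.degrees(np.arctan2(q[1],q[0]))%360,ctrl.get_obs()['ft_force'],ctrl.get_obs()['moment'])
"
```

```text
[ 484.59167434 -258.69509623   80.68005633] 24.959536003130914 55.77748350982102 205.8216809446161 [-2.63960177 -0.61377631  6.61984166] [0.04297059 0.4641001  0.10013153]
```

Call:
apply_moves(
  targets=[
    [-1,[0.002,-0.05,0],[0,0,0.029]],
    [-1,[0.001,-0.04,0],[0,0,0.023]],
    [-1,[0,0,0],[0,0,0]],
  ],
)

```text
t: 24.38
ee_pos: [482.9, -254.8, 80.7]
orientation: [3.091, 0.554, 0.0]
ft_force: [-2.7, -1.6, 5.8]
width: 9.5
grasp_force: 30.0
```

Call:
apply_moves(
  targets=[
    [-1,[0.001,-0.025,0],[0,0,0.014]],
    [-1,[0,0,0],[0,0,0]],
  ],
)

```text
t: 24.62
ee_pos: [482.5, -253.7, 80.7]
orientation: [3.097, 0.52, 0.0]
ft_force: [-3.6, -1.4, 6.4]
width: 9.4
grasp_force: 30.0
```

Call:
apply_moves(
  targets=[
    [-1,[0,-0.02,0],[0,0,0.011]],
    [-1,[0,0,0],[0,0,0]],
  ],
)

```text
t: 24.88
ee_pos: [482.4, -253.3, 80.7]
orientation: [3.1, 0.494, 0.001]
ft_force: [-2.9, -5.2, 4.8]
width: 9.8
grasp_force: 30.0
```

Call:
apply_moves(
  targets=[
    [-1,[0,-0.015,0],[0,0,0]],
    [-0.3,[0,0,0],[0,0,0]],
    [-0.3,[0,0,0],[0,0,0]],
    [-0.3,[0,0,0],[0,0,0]],
    [-0.3,[0,0,-0.3],[0,0,0]],
    [-0.3,[0,0,-0.6],[0,0,0]],
    [-0.3,[0,0,-0.9],[0,0,0]],
    [-0.3,[0,0,0],[0,0,0]],
  ],
)

```text
t: 25.88
ee_pos: [484.2, -252.6, 174.2]
orientation: [3.098, 0.492, 0.009]
ft_force: [0.3, -0.2, -0.3]
width: 30.9
grasp_force: 0.0
```

```bash
python3 - <<'E'
from look import *
im,pose=look("w8",["lug_1","mark_open","mark_locked"])
for n in("cover","cover_key"):
    for d in ctrl.pinpoint(n,"wrist")[:2]: print(n,np.array(d["xy"]),d["score"],wat(im,pose,d["xy"],63))
a=im["pixels"];cv2.imwrite('pics/w8c.png',cv2.resize(a[40:340,120:520],(800,600),interpolation=cv2.INTER_CUBIC))
print(ctrl.get_obs()["ft_force"])
E
```

```text
[ 484.2 -252.6  174.2] 18.06569852686248
lug_1 [318.  248.3] 0.78 [ 481.9 -252.2   93.5]
lug_1 [242.8 128.5] 0.69 [ 544.1 -180.    93.5]
lug_1 [388.5 123.2] 0.64 [ 576.9 -269.8   93.5]
mark_open [403.6 210.7] 0.7 [ 521.5 -309.4   58. ]
mark_locked [318.4 264.7] 0.81 [ 459.4 -259.9   58. ]
cover [319.8 165.2] 0.57 [ 534.3 -236.6   63. ]
cover_key [318.2 223.5] 0.78 [ 492.1 -249.1   63. ]
[-0.8  0.1  0.6]
```

View pics/w8c.png

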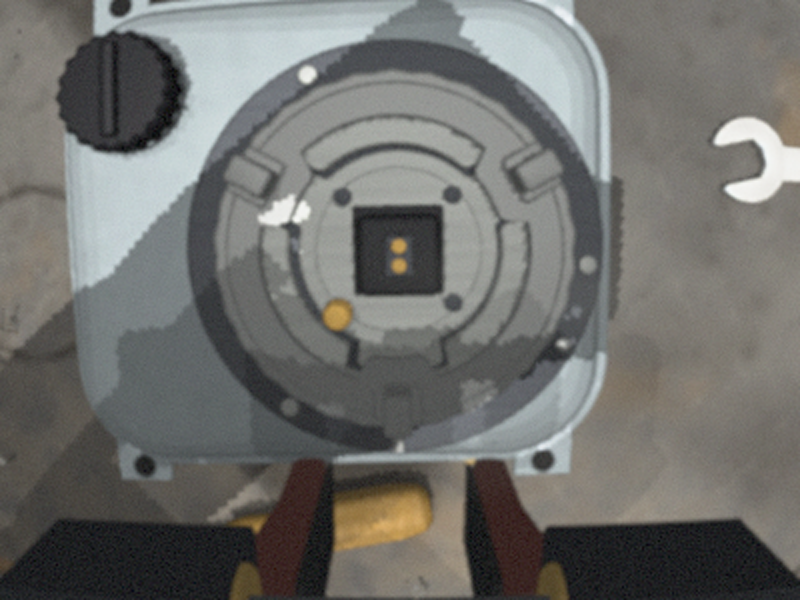

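The pointer meets the bar at crop (398,440), the tabs cover the ears, and all three lugs read about 60°. The arm is clear, so I'll hand in.

```bash
python3 -c "
from workcell import ctrl
print(ctrl.close_job())"
```

```text
the job is handed in; nothing more can be done
None
```

Job handed in: the three-eared cover is home in the recess and the ring is turned onto its locked mark, both confirmed in the last wrist picture; the arm never went near the cans; no verdict came back.

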